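# Load a carburettor flange into the drill jig

## Task

The aluminium carburettor flange is lying on the raised brass spring latch at the open end of the green drill jig. With the fingertips, press it down hard onto the bed and, keeping it pressed, slide it along under the two leaf springs until it is fully home against the end stop, so that it lies flat and the latch springs up behind it; then take the hand away. Do not lift the flange, and leave the oil bottle, the drill stand and the wrench where they are.

Things in the scene. Friction and masses are not known exactly. Their poses are not given: they have to be found in the camera images.
- jig: Drill jig fixed to the bench: green base 330 x 112 mm. Origin: on the bench, midway between the guide rails; own x = feed direction, from the open end (x -140 mm) to the end stop (face at x +60 mm); z up. Steel bed 22 mm above the bench, between rails with inner faces at y +-31.5 mm, tops 16 mm above the bed. Bed, rails, latch, springs are oiled (friction 0.15 to 0.22).
- stop (a point): Middle of the end stop's face, on the bed (jig x 60, z 22 mm). Stop 19 mm high, its spring clamp screws to 29 mm above the bed. Behind it (jig x 90 to 244 mm, up to 30 mm above the bed) a grey bushing plate with two brass bushings lies swung open: not part of the job.
- flange: Loose aluminium carburettor flange: plate 96 (own x) x 60 x 10 mm, 0.14 to 0.24 kg, round spigot (26 mm outside, 12 mm high, 17 mm bore) on top at own x +4 mm. Origin: centre of the underside. It starts lying on the latch, underside 8 mm above the bed, own x in the feed direction. The flat top behind the spigot (own x -48 to -9 mm) takes the fingertips, which may bear on the spigot's back.
- spigot (a point): Centre of the top of the flange's spigot, 22 mm above the flange's underside.
- home (a point): Point on the bed where the flange's origin lies when fully home: jig x 12, y 0, z 22 mm, about 90 mm ahead of the start; the flange's front edge then meets the stop.
- latch (a joint): Brass spring tongue in the bed, 80 x 34 mm (jig x -118.5 to -38.5 mm). In m: 0 = 8 mm above the bed, 0.008 = flush. Takes 6 N to start, 10 N to press flush; springs back. With the flange up on it, the flange's front runs against the rolled ends of the leaf springs. It can rise behind the flange only when the flange is within 2.5 mm of home.
- leaf_left (a joint): Left leaf-spring hold-down: copper-coloured strip at jig y +17 to +29 mm, clamped on the stop, reaching back to a rolled-up free end at jig x 13 mm (underside 12.5 mm above the bed); lowest point 8 mm above the bed at jig x 28 mm. In rad: 0 at rest, about 0.04 with the flange under it, then pressing with about 5 N. The spigot passes between the springs (gap 34 mm).
- leaf_right (a joint): Right leaf-spring hold-down: the same at jig y -29 to -17 mm.
- oil: White bottle of cutting oil with red cap, 48 mm diameter, 105 mm high, standing beside the jig; origin at the centre of its underside. Leave alone.
- drills: Orange drill stand, 70 x 40 mm, 32 mm high, its drills reaching up to 86 mm above the bench; origin at the centre of its underside. Leave alone.
- wrench: Steel wrench, 170 mm long, lying on the bench along its own x; origin near mid-length on its underside. Leave alone.
Things that resemble listed ones, but are neither listed nor needed, are in the scene too. There is more than one size of the flange; the one meant has the size given above.

How it is judged:
On the way, in this order (a step that is already met when the one before it is completed fails the run):
1. the flange is pressed down on the latch, below the ends of the leaf springs, before it has gone under them (z of flange in the frame of jig below 0.027 m and x of flange in the frame of jig below -0.015 m and value of joint latch above 0.003 m), for 0.05 s.
2. the flange has been slid home under both leaf springs (x of flange in the frame of jig above 0.009 m and value of joint each of leaf_left, leaf_right above 0.025 rad), for 0.1 s.
At the end, for the whole second after the job is handed in: The flange is at rest within 3 mm of the end stop, flat on the bed (within 2 mm and 0.03 rad), under both leaf springs (each raised more than 0.025 rad), and the latch has sprung up behind it (less than 2 mm depressed) (all of step 2 and z of flange in the frame of jig below 0.024 m and angle between flange's own z axis and vertical below 0.03 rad and value of joint latch below 0.002 m and linear speed of flange below 0.01 m/s); the robot touches nothing.
It fails at once if the flange is lifted more than 8 mm above the height at which it lay (z of flange in the frame of jig above 0.038 m).
It fails at once if the flange is tipped up by more than 0.3 rad (angle between flange's own z axis and vertical above 0.3 rad).
It fails at once if the oil bottle is disturbed (moved more than 15 mm) (distance of oil from where it was at the start of the episode above 0.015 m).
It fails at once if the drill stand is disturbed (moved more than 15 mm) (distance of drills from where it was at the start of the episode above 0.015 m).
It fails at once if the wrench is disturbed (moved more than 15 mm) (distance of wrench from where it was at the start of the episode above 0.015 m).
It also fails if it takes over 32 s, if anything falls off the work surface, if the arm or the gripper's body presses on something with over 40 N, if the wrist force passes 120 N, or if a joint passes its speed limit or range.

## Robot

A 7-joint arm with a two-finger parallel gripper is mounted at the origin on the work surface. World frame = base frame: x ahead of the robot, y to its left, z up, the work surface at z = 0. Lengths are in m, angles in rad, forces in N, time in s.
With the tool pointing down it reaches from about 0.425 to 0.875 m from the base axis. Payload 4.7 kg.
Tool frame: the origin (TCP) lies at the very end of the fingers, on their centre line; the grasp point (between the pads) lies 19 mm behind it; z points along the fingers, y is the line along which they close (so a half turn about z gives the same grasp; the last joint's range is limited). The gripper opens to 87 mm and grips with 3 to 60 N. Pads are 19 mm wide; open, the fingers measure 117 mm over their backs; the gripper's body (75 mm by 190 mm) begins 51 mm behind the grasp point.
Start: joints at [1.243, 0.321, -0.07, 1.45, 0.023, 1.371, -0.057], TCP at [0.218, -0.612, 0.223] pointing down, gripper open.
Joint ranges: [-2.86, 2.86], [-0.3, 2.09], [-1.38, 1.24], [0.06, 2.45], [-1.56, 4.7], [0.09, 2.05], [-2.69, 2.69]. Speed limits (rad/s): [2.57, 2.57, 3.14, 3.14, 3.14, 3.14, 3.14].

## Interface

Orientations are given as a rotation vector (axis times angle).
In Python, from bench import ctrl gives the robot as it stands.
- The arm moves only by the shell command python3 -m jog 'ROWS' [FORCE]. ROWS is JSON, a list that holds one entry, the list of rows, each a list of 7 numbers: the shift along the tool's x, y, z in mm, then the turn, a rotation vector about the tool's x, y, z in degrees, then the finger opening in mm, from 0 to 87. A call has 1 to 10 rows; each row is the pose to reach, as a shift and turn from the pose commanded when the call began, along the tool's axes at that moment; what a row does not reach only later rows make up. A row lasts 1/10 s, in which the tool goes at most 50 mm and 8.59 degrees, less where a joint would pass 70% of its speed; a pose out of reach is approached as far as the arm can. A call with a gripper value outside its range is refused whole. The fingers move at their own pace and stop on an object; FORCE is the grip in N (left out, the last holds). Time passes only in rows, so rows that repeat a pose let the fingers close. It gives the time, the measured TCP pose, the force, the opening and the grip force at its end, in the units of the state.
- ctrl.get_state(): the state, without advancing time (a new reading comes with each control period).
- ctrl.get_image(name): name is "scene" or "side" or "wrist"; returns a dict with "image" (384x512x3 uint8, red, green, blue), "depth" (384x512 float32, m along the optical axis (not along the pixel's ray), 0 where there is no reading), "fov_y" (degrees; the focal length in pixels is half the picture's height over the tangent of half this angle, whatever the lens; pixels are square), "cx", "cy" (the principal point, pixels), "rvec" (rotation vector, rad) and "tvec" (3), from world to camera coordinates, as OpenCV has them. Camera axes: x right, y down, z forward; pixel columns grow to the right and rows downward; lengths in m; the calibration is good to about 2 mm. The wrist camera is an equidistant fisheye: a pixel r from the principal point sees the ray r / f radians off the axis. A picture is of the moment at which its call begins.
- ctrl.close_job(): hands the job in; it is judged then, once.
The state is a dict: "time": time; "joint_positions": joint angles; "qd": joint speeds; "joint_torque": joint torques, N m; "position": TCP position; "tool_rot": TCP orientation; "ft_force": force on the tool from outside, world axes, zero at the start; "torque": the same for the moment, N m; "grip_width": opening from 0.0 (shut) to 1.0 (fully open); "grip_force": force on a finger pad.
Only numpy, scipy, OpenCV 4.12 (cv2) and the standard library are available. Lean on these libraries where they do the work, as an engineer would, in place of code of your own. Each camera call takes 0.05 s, during which the arm holds its last target. There are 200 camera calls.

## Working session

There is one attempt and no reset: what is moved stays moved. The work goes in short steps, Python scripts to look and compute and a shell command to move; the robot and the scene stay as the last step left them, time stands still between calls to the robot, and variables do not carry over. Pictures are saved under pics/ and viewed, at most 11 in all, crops included, and the job is handed in when it is done.

```bash
mkdir -p pics; cat > h.py <<'E'
import numpy as np, cv2
from bench import ctrl
from scipy.spatial.transform import Rotation as R
def grab(n):
    d=ctrl.get_image(n); np.savez('%s.npz'%n,**d); return d
def load(n): return dict(np.load('%s.npz'%n))
def cam(d):
    Rm=R.from_rotvec(d['rvec']).as_matrix(); t=np.array(d['tvec']); return Rm,-Rm.T@t
def f(d): return d['image'].shape[0]/2/np.tan(np.radians(float(d['fov_y']))/2)
def ray(d,u,v,fish=False):
    Rm,c=cam(d); x=np.array([(u-d['cx']),(v-d['cy'])])/f(d)
    if fish:
        r=np.hypot(*x); q=np.array([*(x*np.sinc(0)*np.sin(r)/max(r,1e-9)),np.cos(r)])
    else: q=np.array([*x,1.])
    return c,Rm.T@q
def onz(d,u,v,z,fish=False):
    c,r=ray(d,u,v,fish); return c+r*(z-c[2])/r[2]
def cloud(d):
    Rm,c=cam(d); v,u=np.mgrid[:384,:512]; z=d['depth']
    p=np.stack([(u-d['cx'])/f(d)*z,(v-d['cy'])/f(d)*z,z],-1)
    return p@Rm+c   # world
def save(img,n): cv2.imwrite('pics/'+n,cv2.cvtColor(img,cv2.COLOR_RGB2BGR))
E
python3 - <<'E'
from h import *
a=grab('scene');b=grab('side');w=grab('wrist')
for d in(a,b,w): print(cam(d)[1].round(3),d['fov_y'],d['cx'],d['cy'])
save(cv2.resize(a['image'],(800,600)),'scene.png');save(cv2.resize(b['image'],(800,600)),'side.png');save(w['image'],'wrist.png')
s=ctrl.get_state();print(s['position'],s['tool_rot'],s['ft_force'],s['time'])
E
```

```text
[1.393 0.063 0.791] 47.286955649977415 254.80655004618123 191.59152909077292
[ 0.234 -0.315  0.595] 53.5278376396471 250.0025223856144 185.42186597539543
[ 0.284 -0.588  0.384] 65.70646984690485 262.5464906429794 188.8131686884929
[ 0.21770895 -0.61200787  0.22170158] [-3.09436653e+00 -5.34161942e-01  5.34856668e-04] [ 0.3594048  -0.50765543  0.39688908] 0.15
```

View pics/scene.png

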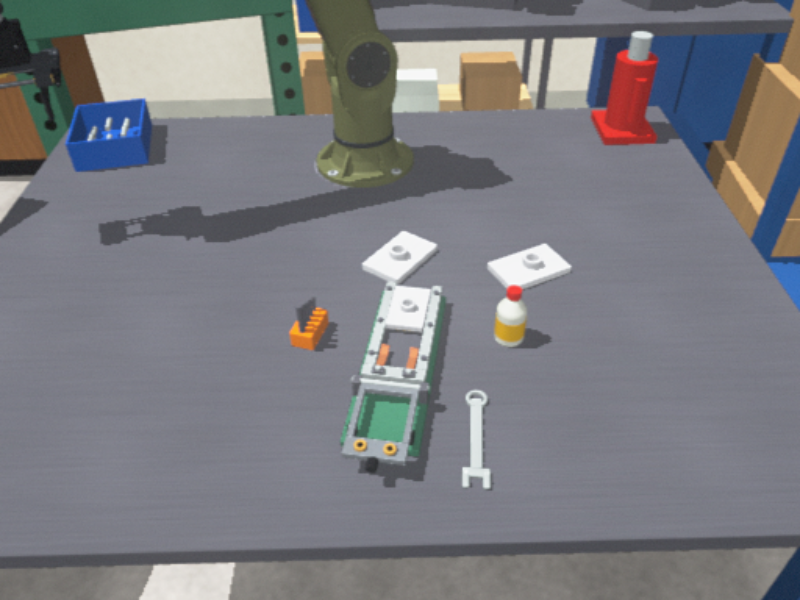

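View pics/side.png

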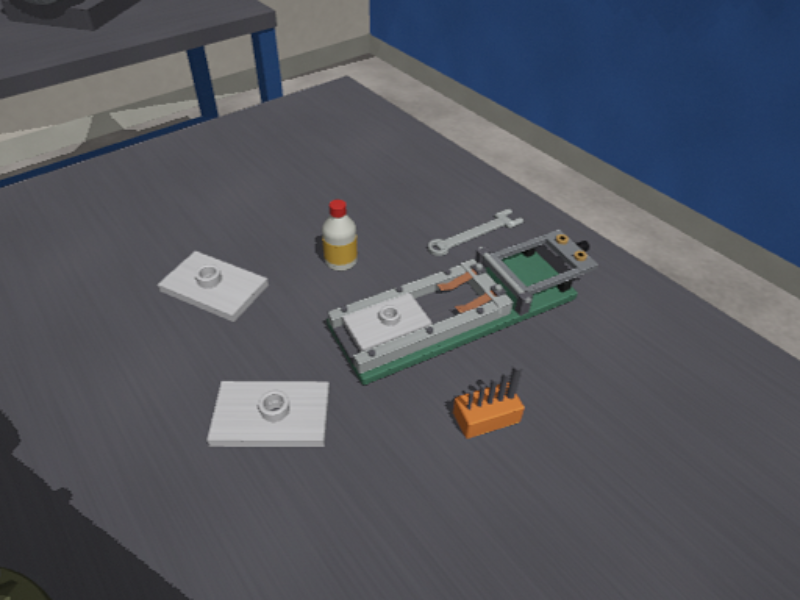

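The scene view shows the jig running away from the robot, with its open end and the flange near (408,305) and the stop and copper leaf springs near (395,360). The bottle is at (510,320), the drill stand at (310,328) and the wrench at (477,440). The side view shows the flange's spigot at about (390,315), the springs at (460-490,280-300), and two decoy flanges outside the jig.

```bash
python3 - <<'E'
from h import *
for n in('scene','side'):
    d=load(n); P=cloud(d); hsv=cv2.cvtColor(d['image'],cv2.COLOR_RGB2HSV); H,S,V=hsv[...,0],hsv[...,1],hsv[...,2]
    # green base
    sc=1 
    roi=np.zeros((384,512),bool)
    x0,x1,y0,y1=(210,295,175,300) if n=='scene' else (200,385,140,250)
    roi[y0:y1,x0:x1]=1
    ok=roi&(d['depth']>0)
    g=ok&(H>55)&(H<90)&(S>80)
    print(n,'green z',np.percentile(P[g][:,2],[5,50,95]).round(4))
    r=cv2.minAreaRect((P[g][:,:2]*1000).astype(np.float32)); print(' green rect',np.round(cv2.boxPoints(r),0).tolist(),np.round(r[1]))
    c=ok&((H<12))&(S>90)&(V>80); print(' copper',c.sum(),P[c].mean(0).round(4))
    nn,lab,st,ce=cv2.connectedComponentsWithStats(c.astype(np.uint8))
    for i in range(1,nn):
        if st[i,4]>12: q=P[lab==i]; print('  comp',st[i].tolist(),q.mean(0).round(4),q.min(0).round(3),q.max(0).round(3))
    w=ok&(S<25)&(V>200); nn,lab,st,ce=cv2.connectedComponentsWithStats(w.astype(np.uint8))
    i=1+np.argmax(st[1:,4]); q=P[lab==i]; print(' white',st[i].tolist(),'zpct',np.percentile(q[:,2],[5,25,50,75,95]).round(4))
    r=cv2.minAreaRect((q[:,:2]*1000).astype(np.float32)); print(' flange rect',np.round(r[0],1),np.round(cv2.boxPoints(r),0).tolist(),np.round(r[1],1))
    s=P[ok&(P[...,2]>.045)&(P[...,0]<.62)];print(' spigot?',len(s),s.mean(0).round(4),s[:,2].max())
    t=P[210,255] if n=='scene' else None
    print(' table z chk',np.median(P[270:300,100:150,2] if n=='scene' else P[300:330,250:300,2]))
    x0-=15;k=6 if n=='scene' else 4
    crop=d['image'][y0:y1,x0:x1]; save(cv2.resize(crop,None,fx=4 if n=='side' else 4.5,fy=4 if n=='side' else 4.5,interpolation=cv2.INTER_CUBIC),n+'_c.png')
E
```

```text
scene green z [0.0151 0.0177 0.0202]
 green rect [[593.0, 17.0], [805.0, -22.0], [825.0, 87.0], [613.0, 126.0]] [111. 215.]
 copper 108 [0.6583 0.0604 0.0337]
  comp [241, 220, 8, 14, 57] [0.6541 0.0392 0.033 ] [0.62  0.031 0.019] [0.678 0.048 0.039]
  comp [260, 222, 8, 14, 51] [0.663  0.084  0.0344] [0.633 0.076 0.021] [0.687 0.094 0.04 ]
 white [236, 175, 46, 69, 1184] zpct [0.0138 0.0373 0.0387 0.0402 0.0427]
 flange rect [566.6  77.5] [[419.0, 28.0], [709.0, 15.0], [715.0, 127.0], [424.0, 140.0]] [112.  291.2]
 spigot? 55 [0.5529 0.0805 0.0501] 0.05449698433118788
 table z chk 4.8548019155880695e-06
side green z [0.008  0.0174 0.0195]
 green rect [[476.0, 38.0], [798.0, -25.0], [819.0, 82.0], [496.0, 144.0]] [108. 329.]
 copper 225 [0.6586 0.0549 0.0358]
  comp [280, 174, 22, 12, 103] [0.6645 0.0838 0.0351] [0.639 0.074 0.022] [0.688 0.094 0.042]
  comp [291, 188, 24, 12, 102] [0.6584 0.0396 0.0347] [0.632 0.029 0.022] [0.683 0.058 0.041]
 white [217, 140, 2, 1, 2] zpct [0.0838 0.0841 0.0845 0.0849 0.0852]
 flange rect [584.2 237.7] [[585.0, 236.0], [585.0, 236.0], [584.0, 239.0], [584.0, 239.0]] [3.1 0. ]
 spigot? 685 [0.575  0.1098 0.0649] 0.0874133823726545
 table z chk 1.683372679484041e-05
```

View pics/side_c.png

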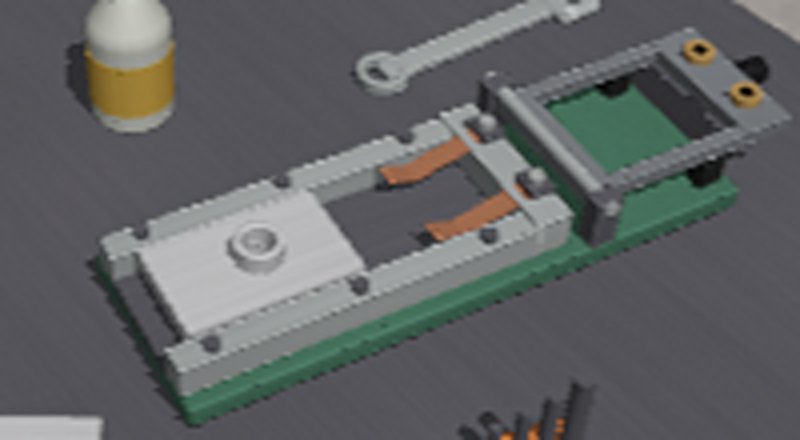

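View pics/scene_c.png

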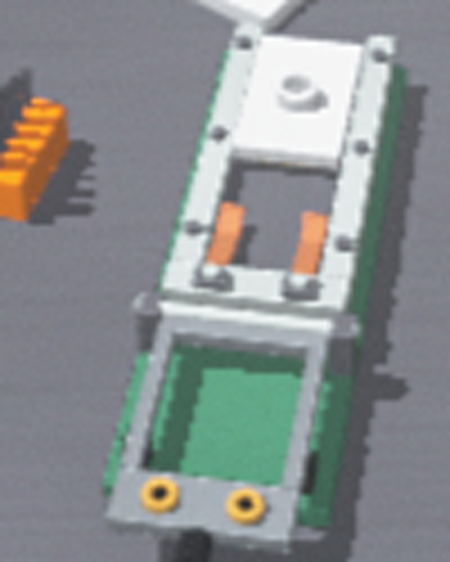

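The side crop shows the flange's top corners at about (140,258), (185,338), (365,263) and (322,190), with the spigot at (258,242). The scene crop shows the spigot at (300,90). I'll cast these points onto planes at their known heights.

```bash
python3 - <<'E'
from h import *
a=load('side');b=load('scene')
A=lambda u,v,z:onz(a,u/4+185-.4,v/4+140-.4,z)[:2]*1000
B=lambda u,v,z:onz(b,u/4.5+195-.4,v/4.5+175-.4,z)[:2]*1000
print('spigot',A(258,241,.052),B(300,90,.052))
c,r=ray(a,258/4+184.6,241/4+139.6);c2,r2=ray(b,300/4.5+194.6,90/4.5+174.6)
t=np.linalg.lstsq(np.stack([r,-r2],1),c2-c,rcond=None)[0];print('tri',c+r*t[0],c2+r2*t[1])
C=[A(*p,.04) for p in((140,258),(185,338),(365,263),(322,190))];print('corners',np.round(C,1).tolist())
C=np.array(C);print('ctr',C.mean(0),'len',np.linalg.norm(C[3]-C[0]),np.linalg.norm(C[2]-C[1]),'w',np.linalg.norm(C[1]-C[0]),np.linalg.norm(C[2]-C[3]),'ang',np.degrees(np.arctan2(*(C[3]+C[2]-C[0]-C[1])[::-1])))
# rail outer/inner tops lines z=.038: near rail (right), far rail
print('rails',[A(*p,.038).round(1).tolist() for p in((165,350),(545,200),(105,240),(475,107))])
print('green base bottom corner', A(192,425,0),A(738,195,.0))
s=ctrl.get_state();M=R.from_rotvec(s['tool_rot']).as_matrix();print(M.round(3))
E
```

```text
spigot [549.16839406  80.80872142] [557.95151101  82.32236344]
tri [0.55165849 0.08394154 0.04770739] [0.55227119 0.08245249 0.04697607]
corners [[502.9, 115.7], [490.8, 61.2], [588.9, 46.0], [604.4, 97.9]]
ctr [546.75976608  80.22960639] len 102.98807846697683 99.28657352432143 w 55.791993116190206 54.152485470772405 ang -9.374138017888296
rails [[480.1, 62.4], [692.6, 24.3], [496.9, 137.8], [713.4, 98.2]]
green base bottom corner [480.62791226  43.03003917] [811.87129793 -14.51976527]
[[ 0.942  0.335 -0.001]
 [ 0.335 -0.942  0.001]
 [-0.    -0.001 -1.   ]]
```

Yaw is about -10.5°, the spigot is at about (552, 82) mm and the flange origin at about (548.5, 82.7). Both views agree to within a few mm. I'll move there with the gripper closed and its closing axis along the feed, going by a waypoint at wide radius.

```bash
python3 -m jog '[[[41,-22,0,0,0,-7,0],[82,-44,0,0,0,-14,0],[123,-66,0,0,0,-21,0],[164,-88,0,0,0,-28,0],[206,-110,0,0,0,-35,0],[247,-132,0,0,0,-42,0],[288,-154,0,0,0,-49,0],[329,-177,0,0,0,-56,0],[370,-199,0,0,0,-60,0],[370,-199,0,0,0,-60,0]]]'
python3 - <<'E'
from h import *
s=ctrl.get_state();M=R.from_rotvec(s['tool_rot']).as_matrix();print(s['position'],s['ft_force'],s['grip_width']);print(M.round(3))
print('yaw of tool y',np.degrees(np.arctan2(M[1,1],M[0,1])),'shift to hover',M.T@(np.array([.522,.088,.11])-s['position'])*1000)
E
```

```text
time: 1.15
position: [0.5048, -0.2925, 0.2226]
tool_rot: [-2.399, -2.026, -0.008]
ft_force: [0.3, 1.4, -0.7]
grip_width: 0.173
grip_force: 0.0
[ 0.50484793 -0.29253665  0.22262649] [ 0.334619    1.38885096 -0.71622654] 0.1733506711096688
[[ 0.167  0.986  0.003]
 [ 0.986 -0.167  0.004]
 [ 0.005  0.002 -1.   ]]
yaw of tool y -9.640354902657517 shift to hover [377.51678961 -47.06850052 114.24836437]
```

```bash
python3 -m jog '[[[45,-6,0,0,0,1,0],[90,-12,0,0,0,1,0],[135,-18,0,0,0,1,0],[180,-24,0,0,0,1,0],[225,-30,0,0,0,1,0],[270,-36,0,0,0,1,0],[315,-42,10,0,0,1,0],[355,-45,30,0,0,1,0],[378,-47,60,0,0,1,0],[378,-47,60,0,0,1,0]]]'
python3 - <<'E'
from h import *
s=ctrl.get_state();M=R.from_rotvec(s['tool_rot']).as_matrix();print(s['position'],s['ft_force'],s['grip_width']);print(M.round(3))
w=grab('wrist');a=grab('side')
save(w['image'],'wrist2.png')
x0,y0=190,100;save(cv2.resize(a['image'][y0:y0+150,x0:x0+200],None,fx=4,fy=4,interpolation=cv2.INTER_CUBIC),'side2.png')
E
```

```text
time: 2.15
position: [0.5187, 0.083, 0.159]
tool_rot: [-2.421, -1.994, 0.007]
ft_force: [0.3, -1.3, -0.0]
grip_width: 0.007
grip_force: 0.0
[0.51867296 0.08299193 0.15899992] [ 0.28385412 -1.25946617 -0.02729706] 0.006640294941306208
[[ 0.192  0.981 -0.007]
 [ 0.981 -0.192  0.001]
 [ 0.    -0.007 -1.   ]]
```

View pics/wrist2.png

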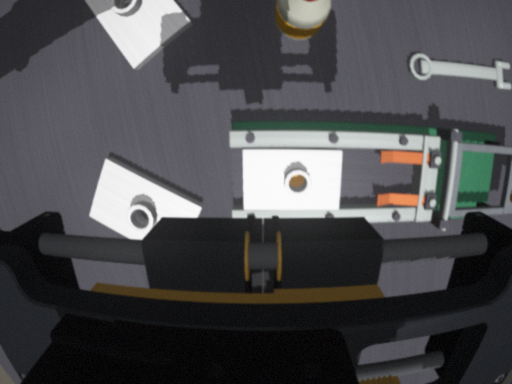

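View pics/side2.png

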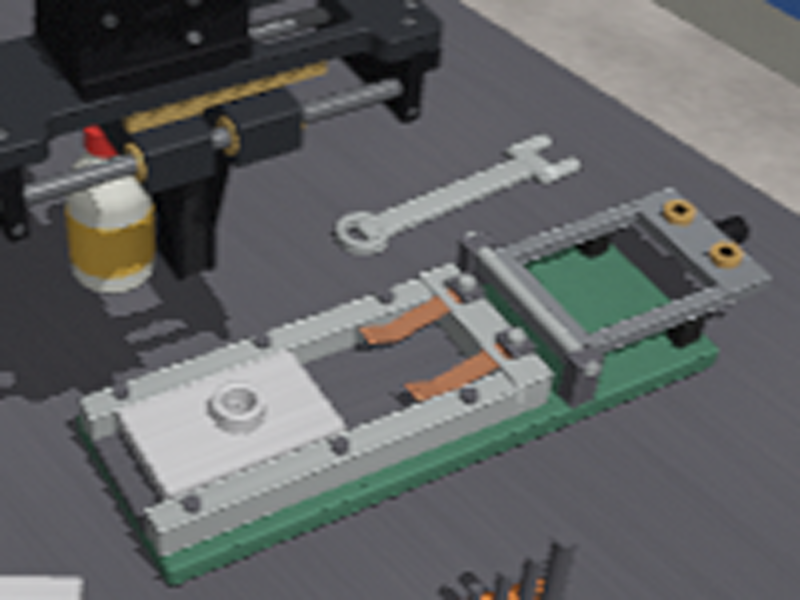

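The wrist view shows the flange at columns 243-341 and rows 150-209, the spigot at (297,180), and the rails nearly parallel to the tool's y axis. The side view shows the fingertips above the flange with nothing touched. I'll refine the positions from the wrist camera.

```bash
python3 - <<'E'
from h import *
w=load('wrist');W=lambda u,v,z:onz(w,u,v,z,True)[:2]*1000
g=cv2.cvtColor(w['image'],cv2.COLOR_RGB2HSV)
m=((g[...,1]<25)&(g[...,2]>190)).astype(np.uint8); m[:,:200]=0;m[:146]=0;m[207:]=0;m[:,360:]=0
m=cv2.morphologyEx(m,cv2.MORPH_OPEN,np.ones((3,3)))
nn,l,st,ce=cv2.connectedComponentsWithStats(m);i=1+np.argmax(st[1:,4]);print(st[i])
u0,v0,du,dv=st[i,:4];C=[W(u0-.5,150,.04),W(u0+du-.5,150,.04)];print('edges x',C,np.linalg.norm(C[0]-C[1]))
print('spigot',W(297,179.5,.052))
lo,hi=W(u0-.5,180,.04),W(u0+du-.5,180,.04);print('mid x line',(lo+hi)/2,lo,hi)
print('rail angle',[W(*p,.038).round(1) for p in((232,131),(440,134),(233,147),(423,150),(233,211),(423,211))])
k=[W(*p,.034) for p in((402,158),(398,200))];print('copper',k,np.mean(k,0))
P=w['depth'];print('copper y-ctr; bottle',W(300,10,.1))
s=ctrl.get_state();M=R.from_rotvec(s['tool_rot']).as_matrix();sp=W(297,179.5,.052)
print('spigot in tool',M.T@(np.array([*sp/1000,.052])-s['position'])*1000,s['position'])
E
```

```text
[ 243  149   99   58 5191]
edges x [array([505.60887979, 120.56442923]), array([600.01589346, 103.02006171])] 96.02337768680617
spigot [551.06999381  85.10761638]
mid x line [547.71483213  82.48530796] [499.54968244  91.73912457] [595.87998182  73.23149134]
rail angle [array([499.3, 140.3]), array([715.8, 102.2]), array([497., 125.]), array([691.8,  88.1]), array([483. ,  61.6]), array([688.2,  19.4])]
copper [array([667.06479493,  82.7007952 ]), array([658.64750274,  37.38868405])] [662.85614883  60.04473962]
copper y-ctr; bottle [574.58949051 225.3752398 ]
spigot in tool [ 12.22776589  27.99995654 109.9829142 ] [0.52138937 0.0787201  0.16203644]
```

```bash
python3 -m jog '[[[0,0,0,0,0,0,0],[0,0,0,0,0,0,0],[0,0,0,0,0,0,0],[0,0,0,0,0,0,0]]]'
cat > t.py <<'E'
from h import *
import sys
s=ctrl.get_state();M=R.from_rotvec(s['tool_rot']).as_matrix();p=s['position']*np.array([1000]*3)
a=np.radians(-10.7);O=np.array([547.5,83.6])+78*np.array([np.cos(a),np.sin(a)])  # jig origin estimate
d=p[:2]-O;J=[d@[np.cos(a),np.sin(a)],d@[-np.sin(a),np.cos(a)]]
print('t',s['time'],'world',p.round(1),'jig xy',np.round(J,1),'F',np.round(s['ft_force'],1),'yaw',np.degrees(np.arctan2(M[1,1],M[0,1])).round(2),'tilt',M[:2,2].round(4))
for arg in sys.argv[1:]:
    x,y,z=map(float,arg.split(','));g=np.array([*(O+[x*np.cos(a)-y*np.sin(a),x*np.sin(a)+y*np.cos(a)]),z]);print('to',arg,(M.T@(g-p)).round(1))
E
python3 t.py -104,0,60
```

```text
time: 2.65
position: [0.5222, 0.0786, 0.1631]
tool_rot: [2.432, 1.987, 0.001]
ft_force: [-0.0, 0.1, -0.2]
grip_width: 0.005
grip_force: 0.0
t 2.65 world [522.2  78.6 163.1] jig xy [-101.9   -9.6] F [-0.   0.1 -0.2] yaw -11.5 tilt [ 0.001  -0.0004]
to -104,0,60 [  9.6  -2.4 103.1]
```

```bash
python3 -m jog '[[[4,-1,20,0,0,-0.8,0],[7,-2,45,0,0,-0.8,0],[9.5,-2.5,70,0,0,-0.8,0],[9.5,-2.5,90,0,0,-0.8,0],[9.5,-2.5,102,0,0,-0.8,0],[9.5,-2.5,103,0,0,-0.8,0],[9.5,-2.5,103,0,0,-0.8,0],[9.5,-2.5,103,0,0,-0.8,0]]]'
python3 - <<'E'
from h import *
a=grab('side');w=grab('wrist')
x0,y0=190,120;c1=cv2.resize(a['image'][y0:y0+100,x0:x0+133],(800,600),interpolation=cv2.INTER_CUBIC)
save(c1,'side3.png')
E
python3 t.py -104,0,45
```

```text
time: 3.45
position: [0.5223, 0.0893, 0.0607]
tool_rot: [2.417, 2.005, 0.002]
ft_force: [-0.3, -0.6, -0.1]
grip_width: 0.003
grip_force: 0.0
t 3.55 world [522.2  89.2  60.6] jig xy [-103.9    0.8] F [ 0.7 -0.3  0.5] yaw -10.63 tilt [ 0.002  -0.0002]
to -104,0,45 [-0.8 -0.1 15.6]
```

View pics/side3.png

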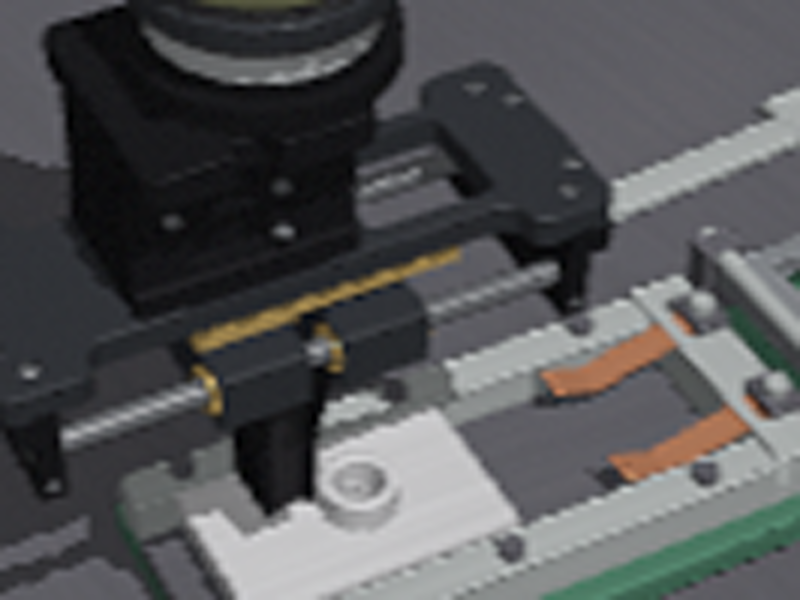

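The fingertips hang above the flat top behind the spigot, at about (285,505). I'll go down until contact, in steps.

```bash
python3 -m jog '[[[-0.8,0,8,0,0,0,0],[-0.8,0,15,0,0,0,0],[-0.8,0,19,0,0,0,0],[-0.8,0,21,0,0,0,0],[-0.8,0,23,0,0,0,0],[-0.8,0,23,0,0,0,0]]]' ; python3 t.py
```

```text
time: 4.15
position: [0.5206, 0.0881, 0.0365]
tool_rot: [-2.417, -2.006, 0.003]
ft_force: [-2.3, -0.5, 5.1]
grip_width: 0.006
grip_force: 2.9
t 4.15 world [520.6  88.1  36.5] jig xy [-105.3   -0.6] F [-2.3 -0.5  5.1] yaw -10.62 tilt [-0.0015 -0.0008]
```

```bash
python3 -m jog '[[[0,0,2,0,0,0,0],[0,0,4,0,0,0,0],[0,0,6,0,0,0,0],[0,0,6,0,0,0,0]]]' >/dev/null; python3 t.py
```

```text
t 4.55 world [521.   88.3  32.4] jig xy [-105.    -0.3] F [-6.5 -2.2 18.2] yaw -10.62 tilt [-0.0011 -0.0018]
```

```bash
python3 -m jog '[[[0,0,1,0,0,0,0],[0,0,2,0,0,0,0],[0,0,2,0,0,0,0]]]' >/dev/null; python3 t.py
```

```text
t 4.85 world [521.   88.3  32.3] jig xy [-104.9   -0.3] F [-12.5  -3.2  33.7] yaw -10.62 tilt [-0.0013 -0.0032]
```

```bash
python3 -m jog '[[[0,2,0.5,0,0,0,0],[0,5,0.5,0,0,0,0],[0,8,0.5,0,0,0,0],[0,12,0.5,0,0,0,0],[0,16,0.5,0,0,0,0],[0,20,0.5,0,0,0,0],[0,24,0.5,0,0,0,0],[0,28,0.5,0,0,0,0],[0,28,0.5,0,0,0,0]]]' >/dev/null; python3 t.py
python3 - <<'E'
from h import *
a=grab('side')
x0,y0=190,120;save(cv2.resize(a['image'][y0:y0+100,x0:x0+133],(800,600),interpolation=cv2.INTER_CUBIC),'side4.png')
E
```

```text
t 5.75 world [547.9  85.1  32.3] jig xy [-77.9   1.5] F [-15.4   0.7  35.9] yaw -10.55 tilt [-0.0025 -0.0011]
```

View pics/side4.png

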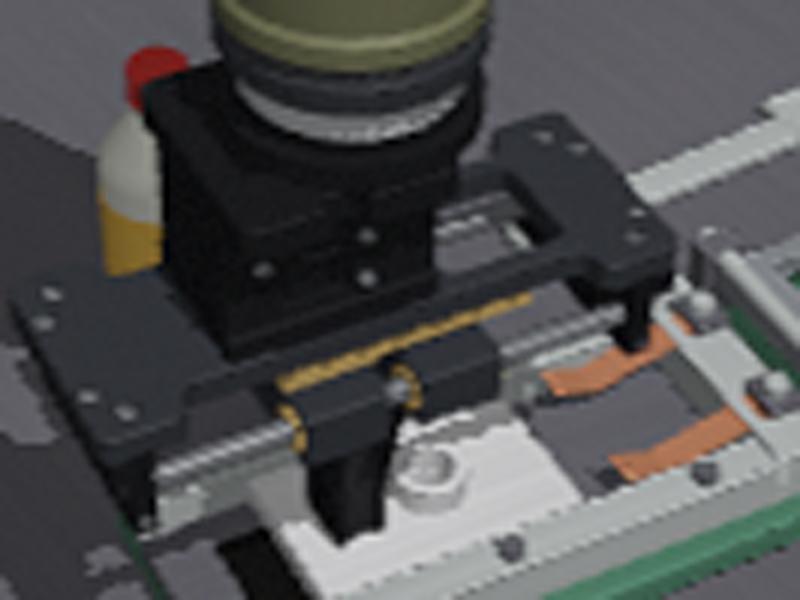

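The flange has slid with the fingertips, spigot at (430,470), and lies down between the rails short of the springs. I'll press slightly harder and continue under the springs.

```bash
python3 -m jog '[[[0,4,0.5,0,0,0,0],[-0.5,8,1,0,0,0,0],[-0.5,12,1,0,0,0,0],[-0.5,16,1,0,0,0,0],[-0.5,20,1,0,0,0,0],[-0.5,24,1,0,0,0,0],[-0.5,28,1,0,0,0,0],[-0.5,32,1,0,0,0,0],[-0.5,36,1,0,0,0,0],[-0.5,40,1,0,0,0,0]]]' >/dev/null; python3 t.py
```

```text
t 6.8 world [577.9  79.4  32.1] jig xy [-47.3   1.6] F [-41.7   0.6  61.9] yaw -10.45 tilt [-0.0213 -0.0025]
```

```bash
python3 -m jog '[[[0,0,-1.5,0,0,0,0],[0,0,-2,0,0,0,0]]]' >/dev/null; python3 t.py
python3 - <<'E'
from h import *
a=grab('side');w=grab('wrist')
x0,y0=215,120;c=cv2.resize(a['image'][y0:y0+100,x0:x0+100],(400,400),interpolation=cv2.INTER_CUBIC)
d=cv2.resize(w['image'][100:230,190:320],(400,400),interpolation=cv2.INTER_CUBIC)
save(np.hstack([c,d]),'pair5.png')
E
```

```text
t 7.0 world [578.5  79.3  32.3] jig xy [-46.8   1.6] F [-32.2   1.4  42.6] yaw -10.44 tilt [-0.0192 -0.0015]
```

View pics/pair5.png

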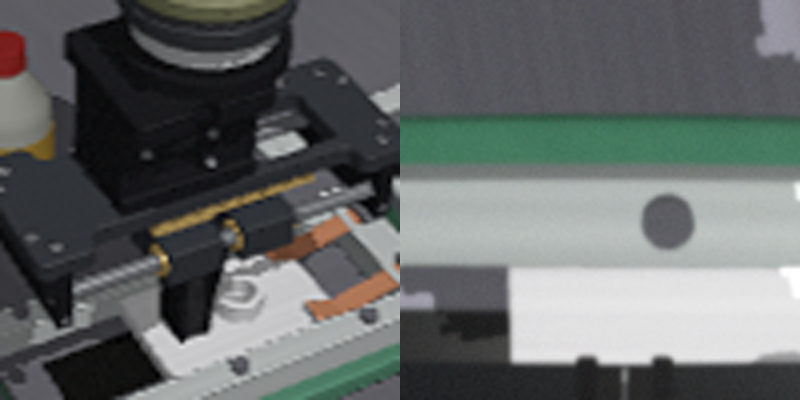

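The flange's front edge is entering under the leaf springs and the fingertips are just behind the spigot, so it is only spring resistance. I'll ease the downward push a little and push on.

```bash
python3 -c "
from h import *
w=load('wrist');p=onz(w,225.4,196,.032,True)[:2]*1000;a=np.radians(-10.7);O=np.array([547.5,83.6])+78*np.array([np.cos(a),np.sin(a)]);print('rear edge jig x',(p-O)@[np.cos(a),np.sin(a)])"
python3 -m jog '[[[0,2,0,0,0,0,0],[0,4,0,0,0,0,0],[0,6,0,0,0,0,0],[0,8,0,0,0,0,0]]]' >/dev/null; python3 t.py
```

```text
rear edge jig x -68.37011055692608
t 7.5 world [589.   77.4  32.3] jig xy [-36.1   1.6] F [-25.4   1.5  37.6] yaw -10.46 tilt [-0.0137 -0.0009]
```

```bash
python3 -m jog '[[[0,3,0,0,0,0,0],[0,6,0,0,0,0,0],[0,9,0,0,0,0,0],[0,12,0,0,0,0,0],[0,15,0,0,0,0,0],[0,17,0,0,0,0,0],[0,19,0,0,0,0,0]]]' >/dev/null; python3 t.py
```

```text
t 8.2 world [607.8  73.8  32.3] jig xy [-16.9   1.6] F [-25.4   1.7  35.3] yaw -10.47 tilt [-0.0136 -0.0006]
```

```bash
python3 -m jog '[[[0,1,0,0,0,0,0],[0,2,0,0,0,0,0],[0,3,0,0,0,0,0],[0,3,0,0,0,0,0]]]' >/dev/null; python3 t.py;python3 -m jog '[[[0,1,0,0,0,0,0],[0,2,0,0,0,0,0],[0,3,0,0,0,0,0],[0,3,0,0,0,0,0]]]' >/dev/null; python3 t.py
```

```text
t 8.6 world [610.8  73.3  32.3] jig xy [-13.9   1.6] F [-25.3   0.7  36. ] yaw -10.47 tilt [-0.0134 -0.0005]
t 9.0 world [610.9  73.3  32.3] jig xy [-13.8   1.6] F [-31.1   1.2  41.9] yaw -10.44 tilt [-0.0195 -0.0011]
```

The advance has stopped at jig -13.8 while the force rises, so the flange is against the stop. One firmer push, then I'll check from the wrist camera.

```bash
python3 -m jog '[[[0,2,-0.5,0,0,0,0],[0,4,-1,0,0,0,0],[0,4,-1,0,0,0,0]]]' >/dev/null; python3 t.py
python3 - <<'E'
from h import *
a=grab('side');w=grab('wrist')
x0,y0=215,120;c=cv2.resize(a['image'][y0:y0+100,x0:x0+100],(400,400),interpolation=cv2.INTER_CUBIC)
d=cv2.resize(w['image'][100:230,190:320],(400,400),interpolation=cv2.INTER_CUBIC)
save(np.hstack([c,d]),'pair6.png')
E
```

```text
t 9.3 world [618.8  72.8  32.4] jig xy [-6.   2.6] F [-20.    3.7  26.8] yaw -10.45 tilt [-0.0108  0.0015]
```

View pics/pair6.png

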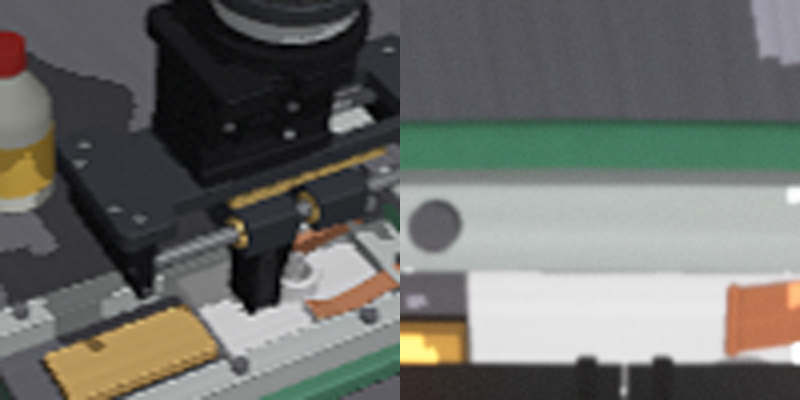

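The brass latch is now visible and raised behind the flange, the copper springs lie on its top, and its front meets the stop. The fingertips have slid up to the spigot. I'll check the rear edge against -36 mm.

```bash
python3 -c "
from h import *
w=load('wrist');a=np.radians(-10.7);O=np.array([547.5,83.6])+78*np.array([np.cos(a),np.sin(a)])
for u,z in((211.8,.032),(211,.030)):
  p=onz(w,u,198,z,True)[:2]*1000;print('rear edge jig x',(p-O)@[np.cos(a),np.sin(a)])
d=load('side');P=cloud(d);g=cv2.cvtColor(d['image'],cv2.COLOR_RGB2HSV);m=(g[...,0]>12)&(g[...,0]<28)&(g[...,1]>90);m[:194]=0;m[:,:222]=0;m[:,272:]=0
q=P[m]*1000;J=(q[:,:2]-O)@[np.cos(a),np.sin(a)];print('latch z',np.median(q[:,2]),'x range',np.percentile(J,[2,98]))"
python3 -m jog '[[[0,1,0,0,0,0,0],[0,2,0,0,0,0,0],[0,3,0,0,0,0,0],[0,3,0,0,0,0,0]]]' >/dev/null; python3 t.py
```

```text
rear edge jig x -35.57671875815256
rear edge jig x -36.43569210479275
latch z 29.77388419071847 x range [-117.47719285  -40.5509476 ]
t 9.8 world [618.8  72.8  32.3] jig xy [-5.9  2.6] F [-26.9   3.4  33.4] yaw -10.42 tilt [-0.017  0.001]
```

The rear edge is at -36 and the latch top at 29.8 mm, so the flange is home and the latch fully up. I'll relax the push, then lift away.

```bash
python3 -m jog '[[[0,-2,-1,0,0,0,0],[0,-4,-2,0,0,0,0],[0,-6,-3,0,0,0,0],[0,-6,-3,0,0,0,0]]]' >/dev/null; python3 t.py
```

```text
t 10.2 world [619.6  71.1  32.7] jig xy [-4.8  1.1] F [-5.1  4.   3.7] yaw -10.54 tilt [-0.0028  0.0018]
```

```bash
python3 -m jog '[[[0,-1,-1,0,0,0,0],[0,-2,-3,0,0,0,0],[0,-3,-8,0,0,0,0],[0,-3,-20,0,0,0,0],[0,-3,-45,0,0,0,0],[0,-3,-80,0,0,0,0],[0,-3,-120,0,0,0,0],[0,-3,-120,0,0,0,0],[0,-3,-120,0,0,0,0]]]' >/dev/null; python3 t.py
python3 - <<'E'
from h import *
a=grab('side');w=grab('wrist')
x0,y0=215,120;c=cv2.resize(a['image'][y0:y0+100,x0:x0+100],(400,400),interpolation=cv2.INTER_CUBIC)
d=cv2.resize(w['image'][80:260,190:370],(400,400),interpolation=cv2.INTER_CUBIC)
save(np.hstack([c,d]),'pair7.png')
W=lambda u,v,z:onz(w,u,v,z,True)[:2]*1000
E
```

```text
t 11.1 world [619.7  69.3 155.4] jig xy [-4.4 -0.6] F [ 0.  -0.1 -0.4] yaw -10.65 tilt [ 0.0043 -0.0006]
```

View pics/pair7.png

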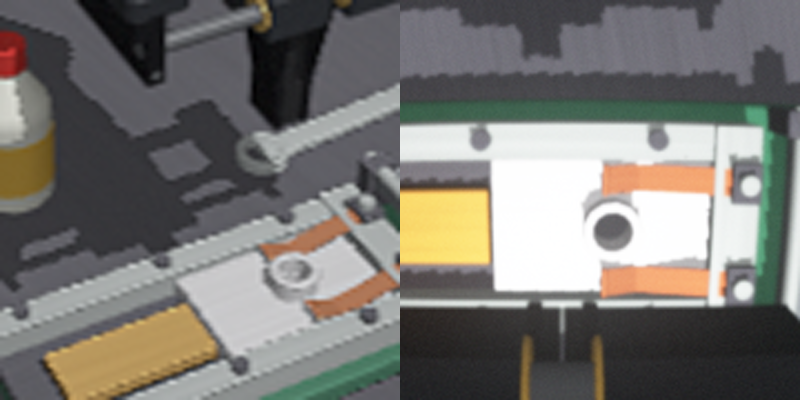

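The flange lies flat under both springs with its front at the stop and the raised latch directly behind it. The hand is clear, so I'll hand in.

```bash
python3 -c "
from bench import ctrl
print(ctrl.close_job())"
```

```text
the job is handed in; nothing more can be done
None
```

I pressed the flange down and slid it under both leaf springs to the end stop. In the last pictures it lies flat with the latch up behind it and the hand clear. I handed the job in, but no verdict came back.

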